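Click the drill's battery pack into its charger

ROBOT

A 6-joint arm with a two-finger parallel gripper is mounted at the origin on the work surface. World frame = base frame: x ahead of the robot, y to its left, z up, the work surface at z = 0. Lengths are in mm, angles in degrees, forces in N, time in s.
With the tool pointing down it reaches from about 325 to 775 mm from the base axis. Payload 5.5 kg.
Tool frame: the origin (TCP) lies between the finger pads; the fingertips stand 22 mm ahead of it and the grasp point (between the pads) lies 3 mm ahead of it; z points along the fingers, y is the line along which they close (so a half turn about z gives the same grasp; the last joint's range is limited). The gripper opens to 88 mm and grips with 3 to 60 N. Pads are 20 mm wide; open, the fingers measure 115 mm over their backs; the gripper's body (75 mm by 178 mm) begins 61 mm behind the grasp point.
Start: joints at [-73.436, 5.22, 70.514, -0, 104.267, -3.249], TCP at [203.37, -564.497, 244.631] pointing down, gripper open.
Joint ranges: [-164.24, 164.24], [-49.07, 125.15], [9.68, 141.18], [-86.29, 266.29], [3.28, 154.24], [-151.56, 151.56]. Speed limits (degrees/s): [147.25, 147.25, 172.46, 180, 180, 180].

INTERFACE

Orientations are given as [roll, pitch, yaw] about the fixed x, y, z axes, in that order (R = Rz(yaw) Ry(pitch) Rx(roll)).
In Python, from bench import get_obs, cams, ticket gives the robot as it stands. The module is installed in compiled form; this text tells all that it offers.
- The arm moves only by the tool arm_command, never from a script. Its argument "plan" is a list of rows, each an object with "dp": the shift along the tool's x, y, z in cm, a list of three; "twist": the turn about the tool's z in rad. A call has 1 to 12 rows; each row is the pose to reach, as a shift and turn from the pose commanded when the call began, along the tool's axes at that moment; what a row does not reach only later rows make up. A row lasts 1/10 s, in which the tool goes at most 50 mm and 8.59 degrees, less where a joint would pass 70% of its speed; a pose out of reach is approached as far as the arm can. A call with a gripper value outside its range is refused whole. "grip" is the gripper's target within -1 to 1 (fully open at 1, half-way at 0, shut at -1), set as the call begins (left out, the last holds). The fingers move at their own pace and stop on an object; the grip force is fixed at half the most. Time passes only in rows, so rows that repeat a pose let the fingers close. It gives the time, the measured TCP pose, the force, the opening and the grip force at its end, in the units of the state.
- get_obs(): the state, without advancing time (a new reading comes with each control period).
- cams.snapshot(name): name is "side" or "top"; returns the picture (420x560x3 uint8, red, green, blue); there is no depth.
- cams.calibration(name): a dict with "mtx" (3x3 intrinsics, pixels), "R" (3x3) and "t" (3): a world point X has camera coordinates R X + t. Camera axes: x right, y down, z forward; pixel columns grow to the right and rows downward; lengths in mm; the calibration is good to about 2 mm. A picture is of the moment at which its call begins. calibration takes no time and is no camera call.
- ticket.job_done(): hands the job in; it is judged then, once.
The state is a dict: "time_s": time; "joint_positions": joint angles; "joint_velocities": joint speeds; "tau": joint torques, N m; "ee_pos": TCP position; "orientation": TCP orientation; "contact_force": force on the tool from outside, world axes, zero at the start; "torque": the same for the moment, N m; "gripper_width": finger opening in mm; "gripper_force": force on a finger pad.
Only numpy, scipy, OpenCV 4.12 (cv2) and the standard library are available. Lean on these libraries where they do the work, as an engineer would, in place of code of your own. Each camera call takes 0.05 s, during which the arm holds its last target. There are 200 camera calls.

TASK

Put the longer of the two battery packs on charge: slide it, plain low end first, into the open mouth of the charging bay, so that it pushes the spring catch aside, and press it home until the catch clicks back behind it. Leave the catch sprung shut behind the pack, and leave the shorter pack, the wax tin and the sanding block where they are.

Things in the scene. Friction and masses are not known exactly. Their poses are not given: they have to be found in the camera images.
- pack: Longer battery pack, loose, black plastic, grey band, about 0.45 kg. Body 112 long (x) x 62 wide (y) x 42 high. A ridge 40 x 30 x 16 high (top at 58 mm) stands on its rear half, over x = -48 to -8 mm. Origin: centre of the underside. +x is the front: the plain low end with two brass strips, which goes in first; the ridge end is the rear.
- pack_rear (a point): Centre of the pack's flat rear face (56 mm behind the origin, 21 mm above the underside).
- dock: Charging bay, grey plastic, fixed, without a floor: the pack slides on the bench. Origin: on the bench, centre of the open mouth; +x points into the bay, +y to its left. Walls 32 mm high, 10 thick; mouth 100 mm wide at x = 0, narrowing to a straight channel 66 wide from x = 36 mm on. Home, the pack's rear face is at x = 70 to 75 mm. The catch's housing on the left reaches y = 78 mm.
- dock_stop (a point): Foot of the bay's end stop, on the centre line (bay x = 187 mm), which the pack's front meets when pressed right home. Behind it is the charger's body, 80 mm high, to x = 242 mm.
- dock_hood (a point): Front edge of the hood, middle of its underside (bay x = 133 mm, 50 mm above the bench; hood top 64 mm). It roofs the bay from here to the stop: the pack's front goes under it, the ridge stays about 9 mm or more short of it, and the pack cannot be lowered in from above.
- catch (a joint): Steel spring catch in the left wall, sliding along the bay's y: 0 = sprung shut (nose 9 mm into the channel), up to 0.013 m pushed aside. Slope facing the mouth at bay x = 34 to 62 mm, square face towards the stop at x = 70 mm; z = 6 to 30 mm. Spring 0.8 to 3 N; pushing the pack past takes 5 N, briefly up to 20 N. Springs back to 0 once the pack is behind it.
- catch_nose (a point): Top inner corner of the catch's nose, at its square face (bay x = 70, y = 24, z = 30 mm when shut); moves with the catch.
- spare: The shorter battery pack: same make, width and height as the other but only 76 mm long, black; leave it alone. Loose bystander; origin: x along its length towards its front, underside centre.
- tin: Round wax tin, 72 mm across, 60 high. Loose bystander; origin: underside centre.
- sander: Wooden sanding block with cork sole, 110 x 65 x 36. Loose bystander; origin: underside centre.
Not all that is in view belongs to the job. What is shaped like the pack but purple is not meant.

How it is judged (in metres and radians):
On the way:
1. the pack, still part of the way out, holds the spring catch pushed aside (over 2.5 mm) (value of joint catch above 0.0025 m and x of pack_rear in the frame of dock between -0.08 and 0.069 m and y of pack_rear in the frame of dock between -0.02 and 0.02 m), for 0.1 s.
At the end, for the whole second after the job is handed in: The longer pack stands flat in the bay, front first, its rear face past the catch's square face (bay x 68.5 to 80 mm), within 6 mm of the centre line and 0.08 rad of the bay's direction, at rest, and the catch has sprung back to within 2.5 mm of shut (x of pack_rear in the frame of dock between 0.0685 and 0.08 m and y of pack_rear in the frame of dock between -0.006 and 0.006 m and x of pack in the frame of dock above 0.12 m and angle between the x axis of pack and the x axis of dock, either way round below 0.08 rad and angle between pack's own z axis and vertical below 0.06 rad and value of joint catch below 0.0025 m and linear speed of pack below 0.02 m/s); the robot touches nothing.
It fails at once if the shorter pack, the tin or the sanding block is displaced by more than 30 mm (distance of any of spare, tin, sander from where it was at the start of the episode above 0.03 m).
It also fails if it takes over 58 s, if anything falls off the work surface, if the arm or the gripper's body presses on something with over 40 N, if the wrist force passes 120 N, or if a joint passes its speed limit or range.

## Working session

There is one attempt and no reset: what is moved stays moved. The work goes in short steps, Python scripts to look and compute and a tool call to move; the robot and the scene stay as the last step left them, time stands still between calls to the robot, and variables do not carry over. Pictures are saved under pics/ and viewed, at most 10 in all, crops included, and the job is handed in when it is done.

Besides the shell and the picture viewer there is one more tool, called after "Call:" as name(argument=value, ...), one argument or row to a line, values as JSON. arm_command: Moves the arm, as the interface text tells. Its arguments: {"type":"object","properties":{"plan":{"type":"array","items":{"type":"object","properties":{"dp":{"type":"array","items":{"type":"number"}},"twist":{"type":"number"}}}},"grip":{"type":"number"}},"required":["plan"]}

```bash
mkdir -p pics; python3 - <<'E'
from bench import get_obs,cams
import cv2,numpy as np
for n in("top","side"):
    cv2.imwrite(f"pics/{n}0.png",cams.snapshot(n)[...,::-1]);c=cams.calibration(n);print(n,np.round(c["mtx"],1).tolist(),np.round(-c["R"].T@c["t"]).tolist(),np.round(c["R"],2).tolist())
o=get_obs();print(o["time_s"],o["ee_pos"],o["orientation"],o["gripper_width"])
E
```

```text
top [[420.1, 0.0, 282.0], [0.0, 420.1, 210.8], [0.0, 0.0, 1.0]] [428.0, 16.0, 917.0] [[0.02, -1.0, 0.0], [-0.99, -0.02, -0.16], [0.16, 0.0, -0.99]]
side [[501.3, 0.0, 274.8], [0.0, 501.3, 203.6], [0.0, 0.0, 1.0]] [498.0, -781.0, 996.0] [[1.0, -0.06, -0.0], [-0.05, -0.77, -0.64], [0.04, 0.64, -0.77]]
0.1 [ 203.28153787 -564.27590045  243.60083744] [-1.79898978e+02 -4.24274913e-03  1.98107058e+01] 87.77592876566688
```

View pics/top0.png

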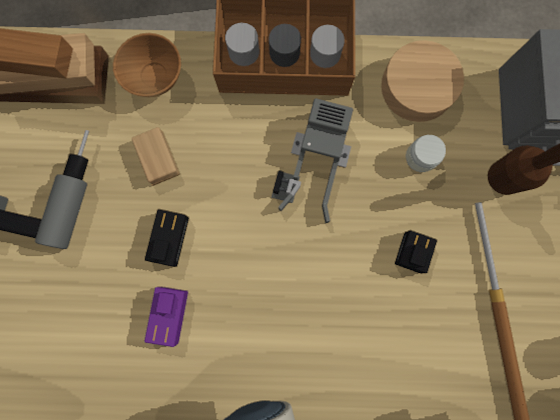

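View pics/side0.png

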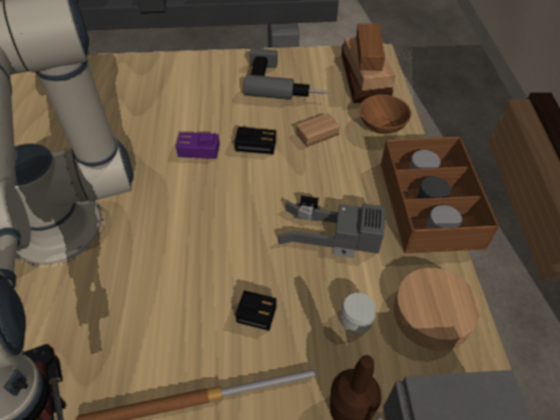

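Top view candidates: black pack at (167,238), black pack at (416,252) and purple pack at (166,317). The first is black and the longest (about 55 px against 38), so it fits. The bay is at (325,130), with its mouth near (305,213). I'll confirm with one crop and measure.

```bash
cat > h.py <<'E'
from bench import get_obs,cams
import cv2,numpy as np
def ray(n,px,z):
    c=cams.calibration(n);R,t=c["R"],np.array(c["t"]).ravel()
    d=R.T@np.linalg.solve(c["mtx"],[px[0],px[1],1.]);C=-R.T@t
    return (C+d*(z-C[2])/d[2])
def proj(n,X):
    c=cams.calibration(n);p=c["mtx"]@(c["R"]@np.array(X,float)+np.array(c["t"]).ravel());return p[:2]/p[2]
E
python3 - <<'E'
from h import *
a=cv2.imread("pics/top0.png")
r=lambda x,y,w,h,s:cv2.resize(a[y:y+h,x:x+w],None,fx=s,fy=s,interpolation=cv2.INTER_CUBIC)
L=np.vstack([r(130,200,75,75,4),r(380,215,75,75,4)])
R=r(255,90,115,139,4.3);R=cv2.resize(R,(496,600))
cv2.imwrite("pics/crop.png",np.hstack([L,R]))
for p in((167,238),(416,252)):print(p,ray("top",p,42).round())
E
```

```text
(167, 238) [503. 255.  42.]
(416, 252) [ 486. -264.   42.]
```

View pics/crop.png

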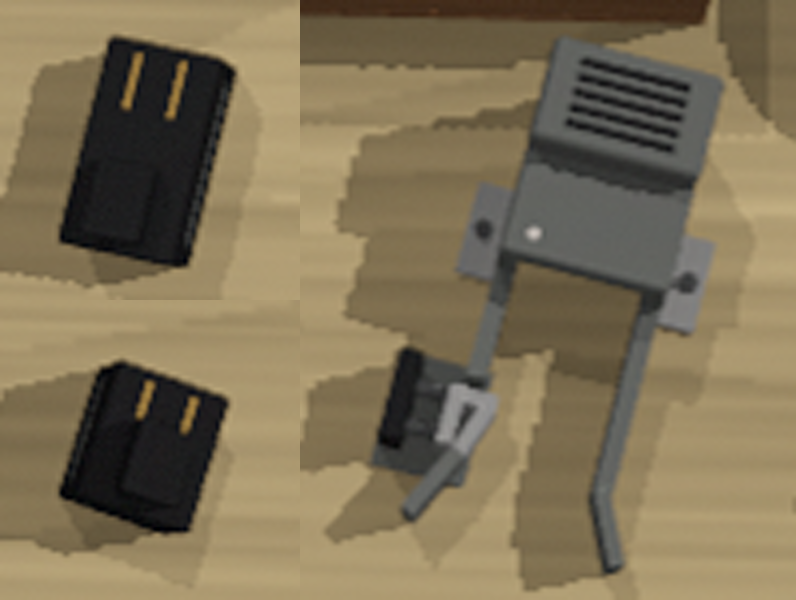

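The crop confirms it: upper left is the long pack, with brass strips at the far end (+x world) and ridge at the near end. Lower left is the short pack. The bay's mouth faces the robot, with the catch on its left. Next I turn corner pixels into positions.

```bash
python3 - <<'E'
from h import *
T=lambda u,v:(255+(u-300)/4.313-.4,90+v/4.317-.4)
P=lambda u,v:(130+u/4-.4,200+v/4-.4)
g=lambda p,z:ray("top",p,z)[:2]
def show(k,a,b):d=b-a;print(k,a.round(),b.round(),"len",np.hypot(*d).round(1),"ang",np.degrees(np.arctan2(d[1],d[0])).round(1),"mid",((a+b)/2).round(1))
show("pack left edge",g(P(62,241),42),g(P(112,37),42))
show("brass L",g(P(128,108),42),g(P(138,54),42)); show("brass R",g(P(172,118),42),g(P(183,62),42))
show("rear edge bottom",g(P(62,241),42),g(P(188,267),0))
li,ri=g(T(417,520),32),g(T(604,572),32);show("mouth inner",ri,li)
show("mouth outer",g(T(623,565),32),g(T(402,508),32))
show("right inner wall",g(T(597,490),32),g(T(641,305),32))
show("right outer wall",g(T(612,495),32),g(T(660,310),32))
show("hood front 50",g(T(665,290),50),g(T(503,252),50))
f=(g(T(692,185),80)+g(T(533,137),80))/2;b=(g(T(722,78),80)+g(T(560,38),80))/2;show("body",f,b)
show("bodyR",g(T(692,185),80),g(T(722,78),80));show("bodyL",g(T(533,137),80),g(T(560,38),80))
# masks
for n,roi in(("top",(130,200,75,75)),("side",(225,115,60,50))):
    a=cv2.imread(f"pics/{n}0.png");x,y,w,h=roi
    m=(a[y:y+h,x:x+w].max(2)<48).astype(np.uint8)
    c=max(cv2.findContours(m,0,2)[0],key=cv2.contourArea);q=cv2.approxPolyDP(cv2.convexHull(c),2,True)[:,0]+[x,y];print(n,q.tolist(),"->z42",[ray(n,p,42)[:2].round().tolist() for p in q])
E
```

```text
pack left edge [456. 297.] [564. 279.] len 108.8 ang -9.7 mid [510.1 287.9]
brass L [526. 268.] [555. 264.] len 28.9 ang -6.6 mid [540.6 266.1]
brass R [522. 244.] [551. 241.] len 29.9 ang -7.5 mid [536.4 242.5]
rear edge bottom [456. 297.] [445. 242.] len 56.6 ang -101.2 mid [450.9 269.3]
mouth inner [545. -75.] [569.  17.] len 95.6 ang 75.7 mid [557.1 -29.1]
mouth outer [549. -85.] [575.  25.] len 112.5 ang 76.7 mid [561.9 -30. ]
right inner wall [586. -72.] [681. -93.] len 97.5 ang -12.7 mid [633.7 -82.4]
right outer wall [584. -79.] [ 679. -103.] len 97.9 ang -13.9 mid [631.4 -90.9]
hood front 50 [ 684. -103.] [702. -22.] len 82.3 ang 77.7 mid [692.8 -62.5]
body [739. -73.] [792. -87.] len 54.5 ang -14.4 mid [765.3 -79.8]
bodyR [ 728. -111.] [ 782. -126.] len 56.5 ang -15.0 mid [ 755.1 -118.8]
bodyL [750. -35.] [801. -47.] len 52.4 ang -13.8 mid [775.5 -40.8]
top [[158, 210], [181, 214], [188, 218], [177, 263], [174, 266], [145, 259]] ->z42 [[561.0, 278.0], [554.0, 229.0], [546.0, 214.0], [452.0, 231.0], [445.0, 237.0], [458.0, 297.0]]
side [[238, 128], [274, 131], [272, 153], [236, 150]] ->z42 [[457.0, 291.0], [558.0, 272.0], [547.0, 185.0], [451.0, 203.0]]
```

```bash
cat >> h.py <<'E'
def delta(x,y,z,yaw):
    o=get_obs();p=o["ee_pos"];a=np.radians(o["orientation"][2]);d=np.array([x,y,z])-p
    tw=-np.radians((yaw-o["orientation"][2]+180)%360-180)
    print("t",round(o["time_s"],2),"pos",p.round(1),o["orientation"].round(2),"dp cm",np.round([(d[0]*np.cos(a)+d[1]*np.sin(a))/10,(d[0]*np.sin(a)-d[1]*np.cos(a))/10,-d[2]/10],2),"twist",tw.round(3))
E
python3 -c "
from h import *
print(ray('top',(130+118/4-.4,200+200/4-.4),58))
delta(477,262,200,-9.5)"
```

```text
[477.29730518 265.00473512  58.        ]
t 0.1 pos [ 203.3 -564.3  243.6] [-179.9    -0.     19.81] dp cm [ 53.76 -68.46   4.36] twist 0.512
```

Call:
arm_command(
  plan=[
    {"dp": [53.8, -68.4, 0], "twist": 0.511},
    {"dp": [53.8, -68.4, 0], "twist": 0.511},
    {"dp": [53.8, -68.4, 0], "twist": 0.511},
    {"dp": [53.8, -68.4, 0], "twist": 0.511},
    {"dp": [53.8, -68.4, 0], "twist": 0.511},
    {"dp": [53.8, -68.4, 0], "twist": 0.511},
    {"dp": [53.8, -68.4, 0], "twist": 0.511},
    {"dp": [53.8, -68.4, 0], "twist": 0.511},
    {"dp": [53.8, -68.4, 0], "twist": 0.511},
    {"dp": [53.8, -68.4, 0], "twist": 0.511},
    {"dp": [53.8, -68.4, 0], "twist": 0.511},
    {"dp": [53.8, -68.4, 0], "twist": 0.511},
  ],
  grip=0.2,
)

```text
time_s: 1.3
ee_pos: [392.5, 7.0, 244.5]
orientation: [180.0, -0.0, -9.5]
contact_force: [0.7, -0.9, -1.1]
gripper_width: 52.8
gripper_force: 0.0
```

```bash
python3 -c "
from h import *
delta(477,262,150,-9.5)"
```

```text
t 1.3 pos [392.5   7.  244.5] [ 1.7999e+02 -3.0000e-02 -9.4700e+00] dp cm [  4.14 -26.54   9.45] twist 0.001
```

Call:
arm_command(
  plan=[
    {"dp": [4.1, -26.5, 4.5], "twist": 0},
    {"dp": [4.1, -26.5, 9.4], "twist": 0},
    {"dp": [4.1, -26.5, 9.4], "twist": 0},
    {"dp": [4.1, -26.5, 9.4], "twist": 0},
    {"dp": [4.1, -26.5, 9.4], "twist": 0},
    {"dp": [4.1, -26.5, 9.4], "twist": 0},
    {"dp": [4.1, -26.5, 9.4], "twist": 0},
    {"dp": [4.1, -26.5, 9.4], "twist": 0},
    {"dp": [4.1, -26.5, 9.4], "twist": 0},
  ],
)

```text
time_s: 2.2
ee_pos: [476.6, 258.6, 151.4]
orientation: [-180.0, -0.0, -9.5]
contact_force: [0.4, -0.4, -0.8]
gripper_width: 52.7
gripper_force: 0.0
```

```bash
python3 - <<'E'
from h import *
delta(477,263,66,-9.5)
a=cams.snapshot("side")[...,::-1];b=cams.snapshot("top")[...,::-1]
cv2.imwrite("pics/g1.png",np.hstack([cv2.resize(a[90:190,200:300],(400,400)),cv2.resize(b[190:290,110:210],(400,400))]))
E
```

```text
t 2.2 pos [476.6 258.6 151.4] [-1.80e+02 -5.00e-02 -9.51e+00] dp cm [-0.04 -0.44  8.54] twist -0.0
```

View pics/g1.png

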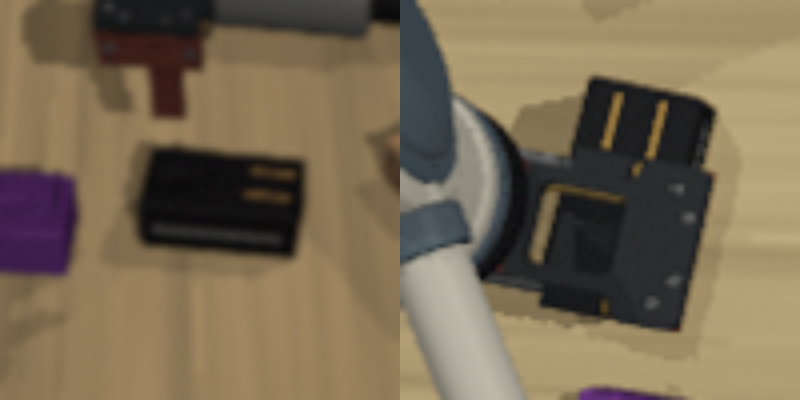

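The left half shows the side view: fingers hanging above and behind the pack, aligned. The right half shows the gripper over the pack's rear half, with the brass strips sticking out ahead at about (640,130). I descend and grip the ridge.

Call:
arm_command(
  plan=[
    {"dp": [0, -0.4, 4.0], "twist": 0},
    {"dp": [0, -0.4, 7.0], "twist": 0},
    {"dp": [0, -0.4, 8.4], "twist": 0},
    {"dp": [0, -0.4, 8.4], "twist": 0},
    {"dp": [0, -0.4, 8.4], "twist": 0},
    {"dp": [0, -0.4, 8.4], "twist": 0},
  ],
)

```text
time_s: 2.9
ee_pos: [477.9, 263.4, 68.1]
orientation: [-179.9, -0.1, -9.5]
contact_force: [-0.2, 0.9, -0.4]
gripper_width: 52.8
gripper_force: 0.0
```

Call:
arm_command(
  plan=[
    {"dp": [0, 0, 0], "twist": 0},
    {"dp": [0, 0, 0], "twist": 0},
    {"dp": [0, 0, 0], "twist": 0},
    {"dp": [0, 0, 0], "twist": 0},
    {"dp": [0, 0, 0], "twist": 0},
    {"dp": [0, 0, 0], "twist": 0},
  ],
  grip=-1,
)

```text
time_s: 3.5
ee_pos: [477.2, 264.0, 67.0]
orientation: [-179.9, -0.0, -9.4]
contact_force: [-1.3, 3.0, 1.7]
gripper_width: 29.7
gripper_force: 30.0
```

Call:
arm_command(
  plan=[
    {"dp": [0, 0, -1.5], "twist": 0},
    {"dp": [0, 0, -3], "twist": 0},
    {"dp": [0, 0, -4], "twist": 0},
    {"dp": [0, 0, -4], "twist": 0},
  ],
)

```text
time_s: 3.9
ee_pos: [478.3, 263.8, 109.3]
orientation: [-179.9, -0.2, -9.5]
contact_force: [0.6, 0.4, -4.7]
gripper_width: 29.4
gripper_force: 30.0
```

```bash
python3 -c "
from h import *
delta(464,-7,107,-13.6)"
```

```text
t 3.9 pos [478.3 263.8 109.3] [-179.88   -0.19   -9.48] dp cm [ 3.05 26.95  0.23] twist 0.072
```

Call:
arm_command(
  plan=[
    {"dp": [0.3, 3, 0], "twist": 0.01},
    {"dp": [0.8, 7, 0], "twist": 0.02},
    {"dp": [1.3, 11, 0], "twist": 0.03},
    {"dp": [1.7, 15, 0], "twist": 0.04},
    {"dp": [2.2, 19, 0], "twist": 0.05},
    {"dp": [2.6, 23, 0], "twist": 0.06},
    {"dp": [2.9, 26, 0], "twist": 0.07},
    {"dp": [3.05, 27, 0], "twist": 0.072},
    {"dp": [3.05, 27, 0], "twist": 0.072},
    {"dp": [3.05, 27, 0], "twist": 0.072},
    {"dp": [3.05, 27, 0], "twist": 0.072},
  ],
)

```text
time_s: 5.0
ee_pos: [462.9, -6.6, 106.5]
orientation: [-180.0, 0.0, -13.5]
contact_force: [0.5, 0.5, -5.2]
gripper_width: 29.9
gripper_force: 30.0
```

```bash
python3 - <<'E'
from h import *
delta(464,-7,69,-13.6)
a=cams.snapshot("top")[...,::-1];b=cams.snapshot("side")[...,::-1]
r=lambda a,x,y:cv2.resize(a[y:y+180,x:x+120],(400,600),interpolation=2)
cv2.imwrite("pics/m1.png",np.hstack([r(a,240,90),cv2.resize(b[180:300,220:400],(400,267)) .repeat(1,0) if 0 else np.vstack([cv2.resize(b[180:280,200:400],(400,200),interpolation=2),np.zeros((400,400,3),np.uint8)])]))
E
```

```text
t 5.0 pos [462.9  -6.6 106.5] [-1.7997e+02  3.0000e-02 -1.3500e+01] dp cm [0.12 0.01 3.75] twist 0.002
```

View pics/m1.png

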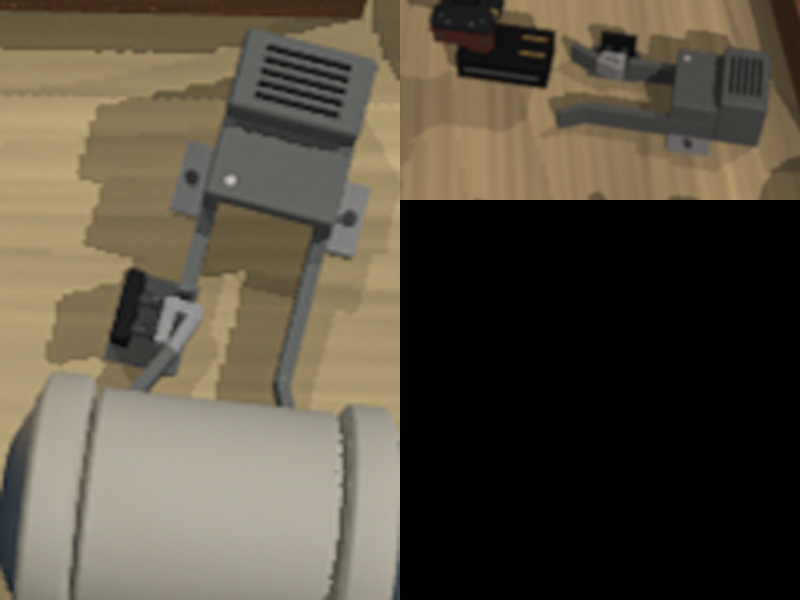

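Side view: the pack is held level just short of the mouth, front at about (553,55) in the crop; wall tips are at (555,115) and (570,40). The arm hides it in the top view. I check the bay pose against the side view.

```bash
python3 - <<'E'
from h import *
S=lambda u,v:(200+(u-400)/2,180+v/2)
O=np.array([560.5,-30.3]);a=np.radians(-13.6);ex=np.array([np.cos(a),np.sin(a)]);ey=np.array([-ex[1],ex[0]])
for k,u,v,z in(("Rtip",556,110,32),("Ltip",569,42,32),("bodytopFR",722,103,80),("bodytopFL",730,50,80),("bodytopBR",765,105,80),("bodytopBL",769,52,80),("hood top FR",672,105,64),("hood top FL",678,50,64)):
    p=ray("side",S(u,v),z)[:2];print(k,p.round(),"dock",np.round([(p-O)@ex,(p-O)@ey],1))
for k,p,z in(("body f mid",(739,-73),80),("body b",(792,-87),80),("hood",(692.8,-62.5),50),("Rwall in",(586,-72),32),("Rwall in2",(681,-93),32)):
    p=np.array(p);print(k,np.round([(p-O)@ex,(p-O)@ey],1))
E
```

```text
Rtip [547. -81.] dock [ -1.6 -52.5]
Ltip [570.  23.] dock [-3.7 54.1]
bodytopFR [ 733. -117.] dock [187.9 -44.2]
bodytopFL [755. -41.] dock [191.9  35.7]
bodytopBR [ 781. -123.] dock [236.  -38.4]
bodytopBL [801. -47.] dock [237.4  40.7]
hood top FR [ 679. -105.] dock [132.7 -44.9]
hood top FL [697. -24.] dock [131.6  38.3]
body f mid [183.5   0.5]
body b [238.3  -0.7]
hood [136.2  -0.2]
Rwall in [ 34.6 -34.5]
Rwall in2 [131.9 -32.6]
```

Call:
arm_command(
  plan=[
    {"dp": [0, 0, 2], "twist": 0},
    {"dp": [0, 0, 3.2], "twist": 0},
    {"dp": [0, 0, 3.8], "twist": 0},
    {"dp": [0, 0, 3.9], "twist": 0},
    {"dp": [0, 0, 3.9], "twist": 0},
    {"dp": [1, 0, 3.9], "twist": 0},
    {"dp": [2, 0, 3.9], "twist": 0},
    {"dp": [3, 0, 3.9], "twist": 0},
    {"dp": [4, 0, 3.9], "twist": 0},
    {"dp": [4.5, 0, 3.9], "twist": 0},
    {"dp": [4.5, 0, 3.9], "twist": 0},
  ],
)

```text
time_s: 6.2
ee_pos: [507.2, -18.7, 67.4]
orientation: [180.0, 0.0, -13.6]
contact_force: [-0.6, 1.2, -4.0]
gripper_width: 29.7
gripper_force: 30.0
```

Call:
arm_command(
  plan=[
    {"dp": [0.5, 0, 0], "twist": 0},
    {"dp": [1, 0, 0], "twist": 0},
    {"dp": [1.5, 0, 0], "twist": 0},
    {"dp": [2, 0, 0], "twist": 0},
    {"dp": [2, 0, 0], "twist": 0},
  ],
)

```text
time_s: 6.7
ee_pos: [526.5, -23.5, 67.6]
orientation: [180.0, -0.0, -13.6]
contact_force: [-0.3, -1.4, -4.5]
gripper_width: 29.7
gripper_force: 30.0
```

Call:
arm_command(
  plan=[
    {"dp": [0.5, -0.05, 0.05], "twist": 0},
    {"dp": [1, -0.1, 0.05], "twist": 0},
    {"dp": [1.5, -0.1, 0.05], "twist": 0},
    {"dp": [2, -0.1, 0.05], "twist": 0},
    {"dp": [2, -0.1, 0.05], "twist": 0},
  ],
)

```text
time_s: 7.2
ee_pos: [546.7, -27.3, 67.1]
orientation: [180.0, -0.1, -13.6]
contact_force: [1.5, -2.8, -5.3]
gripper_width: 29.6
gripper_force: 30.0
```

Call:
arm_command(
  plan=[
    {"dp": [0.5, 0, 0], "twist": 0},
    {"dp": [1, 0, 0], "twist": 0},
    {"dp": [1.5, 0, 0], "twist": 0},
    {"dp": [2, 0, 0], "twist": 0},
    {"dp": [2, 0, 0], "twist": 0},
  ],
)

```text
time_s: 7.7
ee_pos: [566.1, -31.8, 67.1]
orientation: [-180.0, -0.1, -13.6]
contact_force: [0.8, -3.1, -3.9]
gripper_width: 30.0
gripper_force: 30.0
```

Call:
arm_command(
  plan=[
    {"dp": [0.6, 0, 0], "twist": 0},
    {"dp": [1.2, 0, 0], "twist": 0},
    {"dp": [1.8, 0, 0], "twist": 0},
    {"dp": [2.4, 0, 0], "twist": 0},
    {"dp": [3, 0, 0], "twist": 0},
    {"dp": [3.6, 0, 0], "twist": 0},
    {"dp": [4, 0, 0], "twist": 0},
    {"dp": [4, 0, 0], "twist": 0},
  ],
)

```text
time_s: 8.5
ee_pos: [604.9, -41.2, 67.1]
orientation: [-180.0, -0.1, -13.6]
contact_force: [0.4, -2.8, -4.8]
gripper_width: 29.6
gripper_force: 30.0
```

Call:
arm_command(
  plan=[
    {"dp": [0.6, 0, 0], "twist": 0},
    {"dp": [1.2, 0, 0], "twist": 0},
    {"dp": [1.8, 0, 0], "twist": 0},
    {"dp": [2.4, 0, 0], "twist": 0},
    {"dp": [3, 0, 0], "twist": 0},
    {"dp": [3.6, 0, 0], "twist": 0},
    {"dp": [4, 0, 0], "twist": 0},
    {"dp": [4, 0, 0], "twist": 0},
  ],
)

```text
time_s: 9.3
ee_pos: [643.8, -50.6, 67.0]
orientation: [-180.0, -0.1, -13.6]
contact_force: [1.3, -2.2, -4.1]
gripper_width: 29.7
gripper_force: 30.0
```

Call:
arm_command(
  plan=[
    {"dp": [0.4, 0, 0], "twist": 0},
    {"dp": [0.8, 0, 0], "twist": 0},
    {"dp": [1.2, 0, 0], "twist": 0},
    {"dp": [1.4, 0, 0], "twist": 0},
    {"dp": [1.4, 0, 0], "twist": 0},
  ],
)

```text
time_s: 9.8
ee_pos: [657.2, -53.3, 67.1]
orientation: [-180.0, -0.1, -13.6]
contact_force: [0.5, 0.4, -4.6]
gripper_width: 29.6
gripper_force: 30.0
```

Call:
arm_command(
  plan=[
    {"dp": [0.1, 0, 0], "twist": 0},
    {"dp": [0.2, 0, 0], "twist": 0},
    {"dp": [0.3, 0, 0], "twist": 0},
    {"dp": [0.3, 0, 0], "twist": 0},
  ],
)

```text
time_s: 10.2
ee_pos: [659.2, -54.0, 67.1]
orientation: [-180.0, 0.1, -13.6]
contact_force: [-2.5, 1.3, -2.4]
gripper_width: 29.5
gripper_force: 30.0
```

Call:
arm_command(
  plan=[
    {"dp": [0.1, 0, 0], "twist": 0},
    {"dp": [0.2, 0, 0], "twist": 0},
    {"dp": [0.2, 0, 0], "twist": 0},
    {"dp": [0.2, 0, 0], "twist": 0},
  ],
)

```text
time_s: 10.6
ee_pos: [659.4, -53.9, 67.0]
orientation: [-180.0, 0.3, -13.6]
contact_force: [-10.4, 2.7, 1.8]
gripper_width: 29.7
gripper_force: 30.0
```

```bash
python3 - <<'E'
from h import *
a=cams.snapshot("side")[...,::-1]
cv2.imwrite("pics/s2.png",cv2.resize(a[170:290,250:400],(750,600),interpolation=2))
E
```

```text
(no output)
```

View pics/s2.png

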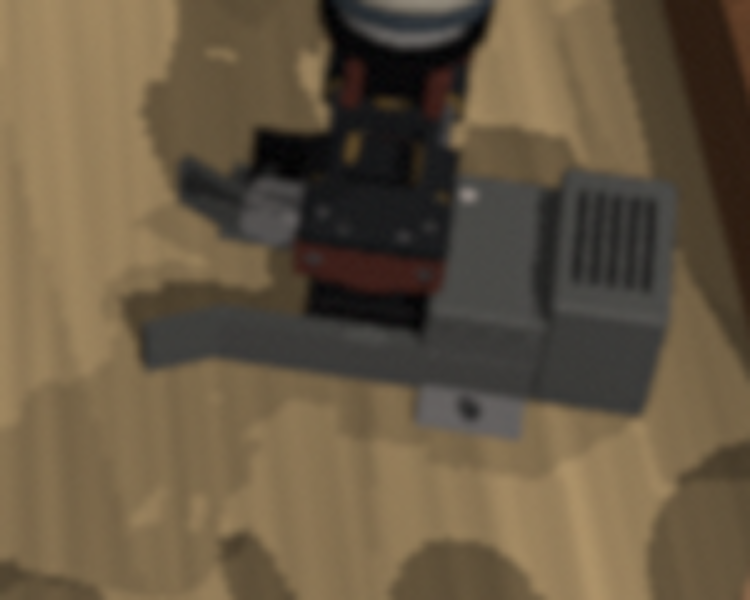

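The side view shows the pack home: front under the hood, rear at about (310,290), nose at (285,215) in the channel behind it. The stop force reads 10 N. I release and back away.

Call:
arm_command(
  plan=[
    {"dp": [-0.1, 0, 0], "twist": 0},
    {"dp": [-0.1, 0, 0], "twist": 0},
    {"dp": [-0.1, 0, 0], "twist": 0},
    {"dp": [-0.1, 0, 0], "twist": 0},
    {"dp": [-0.1, 0, 0], "twist": 0},
  ],
  grip=0,
)

```text
time_s: 11.15
ee_pos: [660.7, -54.7, 67.4]
orientation: [180.0, -0.0, -13.6]
contact_force: [0.2, -0.6, -0.1]
gripper_width: 43.5
gripper_force: 0.0
```

Call:
arm_command(
  plan=[
    {"dp": [-0.1, 0, -1], "twist": 0},
    {"dp": [-0.1, 0, -4], "twist": 0},
    {"dp": [-0.1, 0, -8], "twist": 0},
    {"dp": [-0.1, 0, -12], "twist": 0},
    {"dp": [-4, 4, -14], "twist": 0},
    {"dp": [-9, 9, -14], "twist": 0},
    {"dp": [-14, 14, -14], "twist": 0},
    {"dp": [-14, 18, -14], "twist": 0},
    {"dp": [-14, 22, -14], "twist": 0},
    {"dp": [-14, 26, -14], "twist": 0},
    {"dp": [-14, 26, -14], "twist": 0},
  ],
)

```text
time_s: 12.25
ee_pos: [461.2, -278.3, 208.2]
orientation: [179.9, -0.1, -13.9]
contact_force: [-1.1, -0.1, 0.1]
gripper_width: 44.2
gripper_force: 0.0
```

```bash
python3 - <<'E'
from h import *
a=cams.snapshot("top")[...,::-1];b=cams.snapshot("side")[...,::-1]
cv2.imwrite("pics/e.png",np.hstack([cv2.resize(x,(400,600),interpolation=2) for x in(a[90:240,255:355],b[170:290,270:350])]))
E
```

```text
(no output)
```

View pics/e.png

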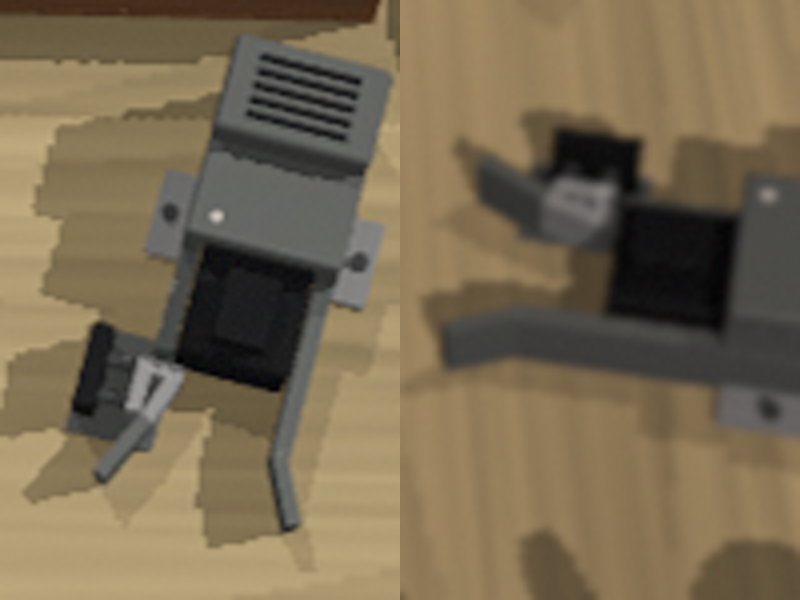

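Both views show the pack home under the hood and the catch nose (182,372) sprung out behind its rear-left corner, as in the starting picture. The gripper is clear, so I hand in.

```bash
python3 -c "
from bench import ticket
print(ticket.job_done())"
```

```text
the job is handed in; nothing more can be done
None
```

The longer pack is pressed home in the charging bay with the catch sprung shut behind it, and the job was handed in at about 12 s; no verdict came back, and I steered clear of the shorter pack, tin and sanding block but did not re-measure them.

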